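# Stow a ski's heel brake: press the brake pad home and slide its lock frame over it

### The job

Stow the brake of the ski in the vise so that it stays clear of the edges for tuning: press the brake pad down into its housing until you feel it sit firmly on its seat, keep it down, and slide the metal lock frame fully forward, towards the toe unit, so that the frame holds the pad down when you let go. Go by feel and use no more than light thumb pressure on the pad and on the frame, and leave the other things on the bench and on the ski where they are.

Things in the scene. Friction and masses are not known exactly. Their poses are not given: they have to be found in the camera images.
- housing (a point): Black plastic brake housing, 94 x 84 mm, on the fixed ski (92 mm wide here, top face 112 mm above the bench). The point is on the ski's top face under the middle of the brake pad. Its axes are used in all entries: x along the ski towards the toe unit (forward), y across, z up. Two fixed cheeks at y = 37 to 41.5 mm on each side stand up to z = 31 mm.
- pad_top (a point): Centre of the top face of the brake pad, moving with it: a level, grey, ribbed plastic tread 60 mm long (x) and 44 mm wide (y), top 42 mm above the ski when up. Same axes as the housing. The lock frame's crossbar bridges it a little ahead of its middle; the part free to press on from above is x = -30 to +3 mm from its centre. A fingertip slides on it with friction 0.4 to 1.
- pad (a joint): How far the brake pad is pressed straight down, m: 0 = up. Spring: 4 N at first, 0.5 N more per mm. It meets a hard seat 8 to 16 mm down; that depth differs between bindings, is not measured and must be felt (force above 13 N only on the seat). The lock frame passes only with the pad within about 1 mm of its seat; locked, it rests 1 to 2 mm above it. The plastic stands 25 N.
- keeper (a joint): Travel of the lock frame (keeper), m: 0 = fully back, 0.012 = fully forward (+x) at its end stop: locked. Starts at 0 to 0.002. Bare aluminium frame round the pad: side rails with lugs that catch over ears on the pad's sides, and a crossbar to push. 2.5 N of friction; stays where left. With the pad up the lugs jam on the ears after 3 mm. The frame stands 25 N.
- bar_home (a point): Fixed point where the middle of the crossbar's rear face ends up when the lock frame is fully forward (x = +16 mm of the housing; at joint value q the rear face is at x = 4 mm + q). The crossbar is 8 mm thick (x), 72 mm wide (y), 12 mm high; its underside is 44 to 52 mm above the ski. A finger standing on the pressed pad, behind the crossbar, can push it forward.
- heel_unit (a point): Top of the heel unit, the aluminium and black turret behind the pad, fixed on the ski, 68 mm above the ski; it spans x = -145 to -55 mm of the housing, and two steel pins reach forward to x = -50 mm, 52 mm above the ski. Two thin brake arms beside the ski swing up as the pad goes down; keep clear of them.
- file_mid (a point): Bystander, to be left alone: a steel file with a wooden handle, 255 mm long, 20 mm high; the point is at its middle, half-way up.
- screwdriver_mid (a point): Bystander, to be left alone: a yellow-handled screwdriver, 200 mm long, 28 mm high; the point is at its middle, half-way up.
- brush_mid (a point): Bystander, to be left alone: a wooden brass-bristle brush, 150 x 55 x 31 mm; the point is at its middle, half-way up.
- wax_bar_mid (a point): Bystander, to be left alone: a bar of ski wax, 80 x 45 x 25 mm; the point is at its middle, half-way up.
- tape_roll_mid (a point): Bystander, to be left alone: a roll of tape lying flat, 96 mm across, 25 mm high; the point is at its middle, half-way up.
- screw_tray_mid (a point): Bystander, to be left alone: a small red open tray, 100 x 70 x 30 mm; the point is at its middle, half-way up.
- scraper_mid (a point): Bystander, to be left alone: a flat plastic ski scraper, 130 x 62 x 5 mm, lying on the ski behind the heel unit; the point is at its middle, half-way up.
- edge_tool_mid (a point): Bystander, to be left alone: a small edge-sharpening guide, 65 x 50 x 32 mm, lying on the ski in front of the brake; the point is at its middle, half-way up.

How it is judged:
On the way, in this order (a step that is already met when the one before it is completed fails the run):
1. the pad is pressed down at least 6 mm with the lock frame still back (value of joint pad above 0.006 m and value of joint keeper below 0.0045 m), for 0.1 s.
2. the lock frame is slid fully forward with the pad down (value of joint pad above 0.0055 m and value of joint keeper above 0.0105 m), for 0.2 s.
At the end, for the whole second after the job is handed in: The lock frame is fully forward (within 1.5 mm of its end stop) and holds the released brake pad down, at least 5.5 mm below its up position and at rest (all of step 2 and velocity of joint pad between -0.005 and 0.005 m/s); the robot touches nothing.
It fails at once if more than 25 N of finger force on the brake pad (contact force between pad and the fingers above 25 N).
It fails at once if more than 25 N of finger force on the lock frame (contact force between keeper and the fingers above 25 N).
It fails at once if another thing on the bench or the ski is moved more than 20 mm (distance of any of file_mid, screwdriver_mid, brush_mid, wax_bar_mid, tape_roll_mid, screw_tray_mid, scraper_mid, edge_tool_mid from where it was at the start of the episode above 0.02 m).
It also fails if it takes over 51 s, if anything falls off the work surface, if the arm or the gripper's body presses on something with over 40 N, if the wrist force passes 120 N, or if a joint passes its speed limit or range.

### The arm

A 6-joint arm with a two-finger parallel gripper is mounted at the origin on the work surface. World frame = base frame: x ahead of the robot, y to its left, z up, the work surface at z = 0. Lengths are in m, angles in rad, forces in N, time in s.
With the tool pointing down it reaches from about 0.3 to 0.775 m from the base axis. Payload 14.6 kg.
Tool frame: the origin (TCP) lies midway between the tips of the shut fingers; the grasp point (between the pads) lies 19 mm behind it (ctrl.grip_depth is the z of the grasp point in the tool frame, in m); z points along the fingers, y is the line along which they close (so a half turn about z gives the same grasp; the last joint's range is limited). The gripper opens to 94 mm and grips with 3 to 60 N. Pads are 16 mm wide; open, the fingers measure 119 mm over their backs; the gripper's body (75 mm by 177 mm) begins 78 mm behind the grasp point.
Start: joints at [-1.222, 0.3, 1.521, -0, 1.321, -0.067], TCP at [0.222, -0.503, 0.205] pointing down, gripper open.
Joint ranges: [-3.03, 3.03], [-0.79, 2.21], [0.23, 2.52], [-1.04, 4.18], [0, 3.07], [-2.55, 2.55]. Speed limits (rad/s): [2.22, 2.22, 2.57, 3.14, 3.14, 3.14].

### API

Orientations are given as [roll, pitch, yaw] about the fixed x, y, z axes, in that order (R = Rz(yaw) Ry(pitch) Rx(roll)).
In Python, from station import ctrl gives the robot as it stands. The module is installed in compiled form; this text tells all that it offers.
- The arm moves only by the tool carry_out, never from a script. Its argument "commands" is a list of rows, each a list of 3 entries, a list of its own where there are three numbers: the closure, from 0 (fully open) to 1 (shut), then the shift along the tool's x, y, z in mm, then the turn, a rotation vector about the tool's x, y, z in rad. In form: [[gripper, [tx, ty, tz], [wx, wy, wz]], ...]. A call has 1 to 10 rows; each row shifts and turns the commanded pose from where the row before left it, along the tool's axes as they then stand; what a row does not reach is not made up. A row lasts 1/8 s, in which the tool goes at most 62.5 mm and 10.7 degrees, less where a joint would pass 70% of its speed; a pose out of reach is approached as far as the arm can. A call with a gripper value outside its range is refused whole. The fingers move at their own pace and stop on an object; "squeeze" is the grip in N (left out, the last holds). Time passes only in rows, so rows that do not move let the fingers close. It gives the time, the measured TCP pose, the force, the opening and the grip force at its end, in the units of the state.
- ctrl.get_obs(): the state, without advancing time (a new reading comes with each control period).
- ctrl.camera(name): name is "scene" or "top" or "wrist"; returns a dict with "img" (400x640x3 uint8, blue, green, red), "camera_matrix" (3x3 intrinsics, pixels), "k1" (the pictures are not rectified: a ray, as slopes to the right and down, at radius r is drawn at 1 + k1 r^2 times it, then the intrinsics apply), "rvec" (rotation vector, rad) and "tvec" (3), from world to camera coordinates, as OpenCV has them. Camera axes: x right, y down, z forward; pixel columns grow to the right and rows downward; lengths in m; the calibration is good to about 2 mm. A picture is of the moment at which its call begins. There is no depth.
- ctrl.hand_in(): hands the job in; it is judged then, once.
Trained networks look in the newest picture that a camera, given by its name, has taken for a name from the list of things; names that differ only in an ending like _2 or _b are one class to them, and where a whole thing is asked for, a point or a joint stands for the part that bears it (a point fixed in the world has none). Each returns a list of dicts, best first, with "score" (0 to 1); they miss things now and then, are a little off and sometimes report something else, mostly with a low value. They report only what shows in the picture. A call takes as long as a camera call.
- ctrl.outline_of(thing, camera): "region" (400x640 bool, what is visible of it).
- ctrl.place_of(thing, camera): "at" ([x, y, z] in m, in world coordinates, good to about 4 mm: a listed point, or the origin of a listed thing).
The state is a dict: "time_s": time; "qpos": joint angles; "joint_vel": joint speeds; "tau": joint torques, N m; "ee_pos": TCP position; "eef_rot": TCP orientation; "force": force on the tool from outside, world axes, zero at the start; "moment": the same for the moment, N m; "grip_width": finger opening in m; "grip_force": force on a finger pad.
Only numpy, scipy, OpenCV 4.12 (cv2) and the standard library are available. Lean on these libraries where they do the work, as an engineer would, in place of code of your own. Each camera call takes 0.05 s, during which the arm holds its last target. There are 200 camera calls.

## Working session

There is one attempt and no reset: what is moved stays moved. The work goes in short steps, Python scripts to look and compute and a tool call to move; the robot and the scene stay as the last step left them, time stands still between calls to the robot, and variables do not carry over. Pictures are saved under pics/ and viewed, at most 10 in all, crops included, and the job is handed in when it is done.

Besides the shell and the picture viewer there is one more tool, called after "Emit:" by a JSON object that holds its "method" and its "body". carry_out: Moves the arm, as the interface text tells. Its arguments: {"type":"object","properties":{"commands":{"type":"array","items":{"type":"array"}},"squeeze":{"type":"number"}},"required":["commands"]}

```bash
mkdir -p pics
cat > h.py <<'E'
import numpy as np,cv2
from station import ctrl
def look(cam,fn=None):
    c=ctrl.camera(cam)
    if fn: cv2.imwrite('pics/'+fn,c['img'])
    return c
def proj(c,P):
    R=cv2.Rodrigues(np.array(c['rvec'],float))[0]
    q=(R@np.atleast_2d(P).T).T+np.ravel(c['tvec']); s=q[:,:2]/q[:,2:]
    s=s*(1+c['k1']*(s**2).sum(1,keepdims=True))
    K=c['camera_matrix']; return np.c_[s[:,0]*K[0,0]+K[0,2],s[:,1]*K[1,1]+K[1,2]]
E
python3 - <<'E'
from h import *
np.set_printoptions(precision=4,suppress=True)
for cam in ['scene','top','wrist']:
    c=look(cam,cam+'0.png')
    for t in ['housing','pad_top','bar_home','heel_unit','edge_tool_mid','scraper_mid']:
        r=ctrl.place_of(t,cam)
        print(cam,t,[(np.round(d['at'],4),round(d['score'],2)) for d in r[:2]])
o=ctrl.get_obs();print(o)
a=cv2.imread('pics/scene0.png');b=cv2.imread('pics/top0.png')
cv2.imwrite('pics/both.png',cv2.resize(np.vstack([a,b]),(480,600)))
E
```

```text
scene housing [(array([0.5044, 0.1271, 0.1074]), 0.7)]
scene pad_top [(array([0.502 , 0.1307, 0.1506]), 0.6)]
scene bar_home [(array([0.5019, 0.1451, 0.1661]), 0.8)]
scene heel_unit [(array([0.5097, 0.0439, 0.1809]), 0.93), (array([ 0.6405, -0.0227,  0.0134]), 0.15)]
scene edge_tool_mid [(array([0.4784, 0.3072, 0.1242]), 0.95)]
scene scraper_mid [(array([ 0.5269, -0.0907,  0.1152]), 0.57), (array([0.6418, 0.1678, 0.0177]), 0.43)]
top housing [(array([0.5064, 0.126 , 0.1105]), 0.86)]
top pad_top [(array([0.5047, 0.1272, 0.1543]), 0.72), (array([0.5104, 0.1266, 0.1149]), 0.7)]
top bar_home [(array([0.5072, 0.1477, 0.1686]), 0.93), (array([ 0.6431, -0.0183,  0.0078]), 0.39)]
top heel_unit [(array([0.5172, 0.0469, 0.1745]), 0.58)]
top edge_tool_mid [(array([0.4815, 0.3056, 0.1242]), 0.7), (array([0.5161, 0.0423, 0.1746]), 0.66)]
top scraper_mid [(array([ 0.5264, -0.0913,  0.1113]), 0.71)]
wrist housing []
wrist pad_top []
wrist bar_home []
wrist heel_unit []
wrist edge_tool_mid []
wrist scraper_mid []
{'time_s': 1.05, 'qpos': array([-1.2216,  0.2999,  1.521 , -0.    ,  1.3207, -0.0666]), 'joint_vel': array([ 0.0008, -0.0002,  0.0006,  0.001 ,  0.0032, -0.0009]), 'tau': array([ -0.0017, -53.1674, -35.2923,   0.0708,   0.0213,  -0.    ]), 'ee_pos': array([ 0.2221, -0.5031,  0.2054]), 'eef_rot': array([3.1416, 0.    , 0.4158]), 'force': array([ 0.0733, -0.4178, -1.2623]), 'moment': array([-0.0143,  0.0076,  0.0113]), 'grip_force': 0.0, 'grip_width': 0.09407387790490232}
```

View pics/both.png

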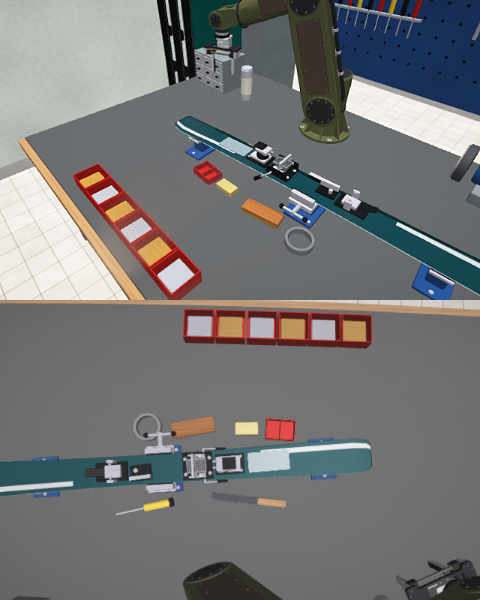

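Emit:
{"method": "carry_out", "body": {"commands": [[1,[0,0,-20],[0,0,-0.17]],[1,[0,0,-20],[0,0,-0.18]],[1,[0,0,-20],[0,0,-0.18]],[1,[0,0,-20],[0,0,-0.18]],[1,[0,0,-20],[0,0,-0.18]],[1,[0,0,-10],[0,0,-0.18]],[1,[0,0,0],[0,0,-0.16]]], "squeeze": 20}}

```text
time_s: 1.92
ee_pos: [0.2222, -0.5033, 0.3163]
eef_rot: [3.141, 0.001, 1.651]
force: [-0.6, -0.4, -0.4]
grip_width: 0.0275
grip_force: 0.0
```

Emit:
{"method": "carry_out", "body": {"commands": [[1,[45,24,0],[0,0,0]],[1,[45,24,0],[0,0,0]],[1,[45,24,0],[0,0,0]],[1,[45,24,0],[0,0,0]],[1,[45,24,0],[0,0,0]],[1,[45,24,0],[0,0,0]],[1,[45,24,0],[0,0,0]],[1,[45,24,0],[0,0,0]],[1,[45,24,0],[0,0,0]],[1,[45,24,0],[0,0,0]]]}}

```text
time_s: 3.18
ee_pos: [0.4281, -0.0347, 0.3157]
eef_rot: [3.141, 0.0, 1.646]
force: [0.7, -0.4, 0.1]
grip_width: 0.0005
grip_force: 0.0
```

Emit:
{"method": "carry_out", "body": {"commands": [[1,[35,22,0],[0,0,0]],[1,[35,22,0],[0,0,0]],[1,[35,22,0],[0,0,0]],[1,[34,22,0],[0,0,0]],[1,[0,0,0],[0,0,0]]]}}

```text
time_s: 3.8
ee_pos: [0.5055, 0.1105, 0.3148]
eef_rot: [-3.141, -0.0, 1.648]
force: [-0.9, -1.0, -0.5]
grip_width: 0.0005
grip_force: 0.0
```

Run:
```python
from h import *
np.set_printoptions(precision=4,suppress=True)
for cam in ['wrist','top','scene']:
    c=look(cam,cam+'1.png')
    for t in ['housing','pad_top','bar_home','heel_unit']:
        r=ctrl.place_of(t,cam)
        print(cam,t,[(np.round(d['at'],4),round(d['score'],2)) for d in r[:2]])
    print(-cv2.Rodrigues(np.array(c['rvec'],float))[0].T@np.ravel(c['tvec']))
o=ctrl.get_obs();print(o['ee_pos'],o['eef_rot'],o['force'],o['time_s'])
```

```text
wrist housing []
wrist pad_top [(array([0.5   , 0.132 , 0.1487]), 0.68)]
wrist bar_home [(array([0.5057, 0.148 , 0.1678]), 0.58)]
wrist heel_unit [(array([0.5063, 0.1484, 0.1698]), 0.21)]
[0.4997 0.1755 0.4954]
top housing [(array([ 0.6425, -0.1369,  0.0164]), 0.28)]
top pad_top []
top bar_home []
top heel_unit [(array([0.5175, 0.0437, 0.1749]), 0.97)]
[ 0.4834 -0.0044  1.1127]
scene housing [(array([0.5047, 0.1264, 0.1067]), 0.96)]
scene pad_top [(array([0.5032, 0.1319, 0.1537]), 0.54), (array([0.6369, 0.3245, 0.0146]), 0.33)]
scene bar_home [(array([0.5039, 0.1431, 0.1693]), 0.9)]
scene heel_unit [(array([0.5107, 0.045 , 0.1779]), 0.89)]
[1.2166 0.6267 0.8551]
[0.5051 0.1087 0.3154] [-3.1416 -0.      1.6457] [0.965  0.7502 0.0403] 4.55
```

View pics/wrist1.png

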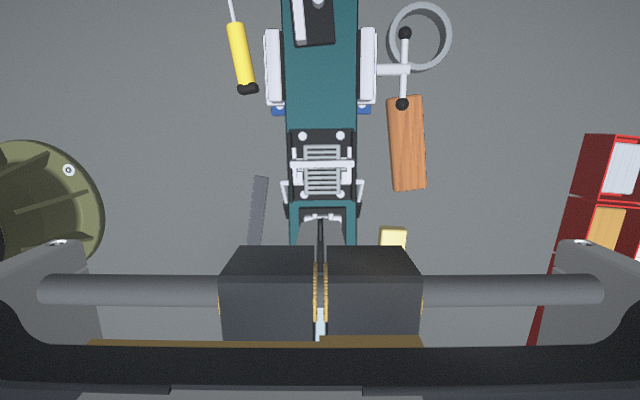

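Run:
```python
from h import *
c=look('wrist'); im=c['img'].copy()
def frame(o,yaw):
    y=np.deg2rad(yaw); X=np.array([np.cos(y),np.sin(y),0]);Y=np.array([-np.sin(y),np.cos(y),0])
    return lambda x,yy,z: np.array(o)+X*x/1000+Y*yy/1000+np.array([0,0,z/1000])
S=5; crop=lambda a:a[110:230,245:400]
outs=[]
for yaw in (94.5,97):
    f=frame([.505,.1275,.112],yaw)
    big=cv2.resize(crop(c['img']),None,fx=S,fy=S,interpolation=cv2.INTER_CUBIC)
    def poly(pts,col):
        p=(proj(c,np.array([f(*q) for q in pts]))-[245,110]+.5)*S
        cv2.polylines(big,[p.astype(np.int32)],True,col,1)
    poly([(-30,-22,42),(30,-22,42),(30,22,42),(-30,22,42)],(0,0,255))
    poly([(4,-36,60),(12,-36,60),(12,36,60),(4,36,60)],(0,255,0))
    poly([(-90,-46,0),(120,-46,0),(120,46,0),(-90,46,0)],(255,0,255))
    outs.append(big[:, 100:500])
cv2.imwrite('pics/ov.png',np.hstack(outs))
```

```text
(no output)
```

View pics/ov.png

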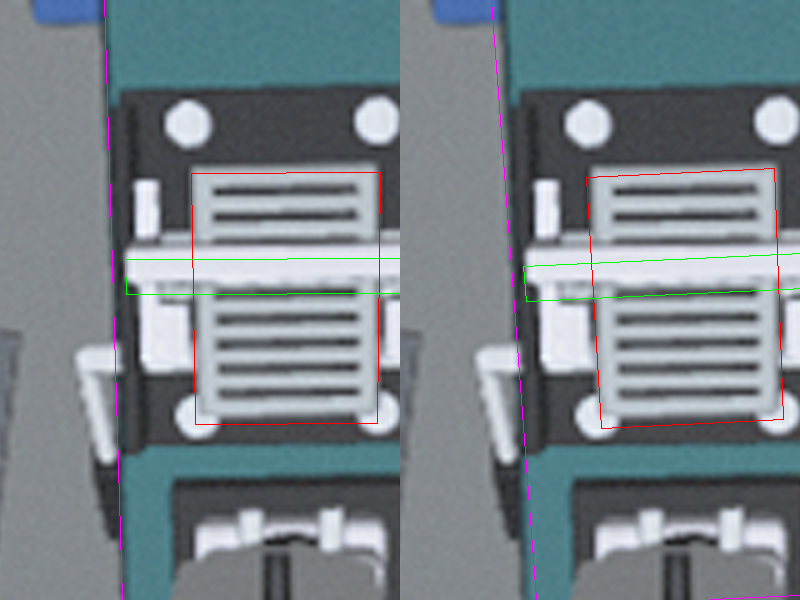

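Emit:
{"method": "carry_out", "body": {"commands": [[1,[9,2.2,0],[0,0,-0.02]],[1,[0,0,40],[0,0,0]],[1,[0,0,40],[0,0,0]],[1,[0,0,30],[0,0,0]],[1,[0,0,20],[0,0,0]],[1,[0,0,5],[0,0,0]],[1,[0,0,0],[0,0,0]],[1,[0,0,0],[0,0,0]]]}}

```text
time_s: 5.6
ee_pos: [0.507, 0.1181, 0.1814]
eef_rot: [3.14, -0.0, 1.666]
force: [0.3, 0.0, 0.4]
grip_width: 0.0004
grip_force: 0.0
```

Run:
```python
from h import *
fs=[]
for i in range(2):
    c=look('scene','scene2.png');o=ctrl.get_obs();fs.append(o['force'])
print(np.round(fs,2),o['ee_pos'],o['eef_rot'],o['time_s'])
u=proj(c,o['ee_pos'])[0];print(u)
x,y=int(u[0]),int(u[1])
cv2.imwrite('pics/s2.png',cv2.resize(c['img'][max(y-60,0):y+50,max(x-70,0):x+70],None,fx=5,fy=5,interpolation=cv2.INTER_CUBIC))
```

```text
[[-0.4  -0.22  0.46]
 [-0.19 -0.04 -0.83]] [0.50688979 0.11803884 0.18116296] [ 3.14041031e+00 -9.53751176e-05  1.66591090e+00] 5.7
[373.09978648 205.99275956]
```

View pics/s2.png

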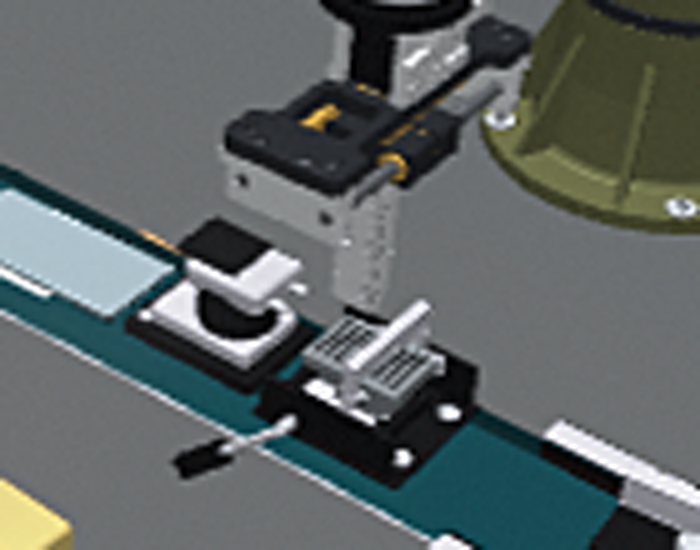

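Emit:
{"method": "carry_out", "body": {"commands": [[1,[0,0,8],[0,0,0]],[1,[0,0,8],[0,0,0]],[1,[0,0,4],[0,0,0]],[1,[0,0,2],[0,0,0]],[1,[0,0,0],[0,0,0]]]}}

```text
time_s: 6.32
ee_pos: [0.5066, 0.1179, 0.1584]
eef_rot: [-3.141, 0.0, 1.666]
force: [-0.0, 0.2, 0.1]
grip_width: 0.0007
grip_force: 0.0
```

Emit:
{"method": "carry_out", "body": {"commands": [[1,[0,0,1.5],[0,0,0]],[1,[0,0,1.5],[0,0,0]],[1,[0,0,1.5],[0,0,0]],[1,[0,0,1.5],[0,0,0]],[1,[0,0,0],[0,0,0]]]}}

```text
time_s: 6.95
ee_pos: [0.5067, 0.1179, 0.1526]
eef_rot: [3.141, -0.0, 1.666]
force: [-1.5, -1.1, 4.3]
grip_width: 0.0005
grip_force: 2.3
```

Emit:
{"method": "carry_out", "body": {"commands": [[1,[0,0,1],[0,0,0]],[1,[0,0,1],[0,0,0]],[1,[0,0,1],[0,0,0]],[1,[0,0,1],[0,0,0]],[1,[0,0,0],[0,0,0]]]}}

```text
time_s: 7.58
ee_pos: [0.5067, 0.118, 0.1488]
eef_rot: [3.141, -0.0, 1.666]
force: [-2.4, -0.7, 6.6]
grip_width: 0.0005
grip_force: 3.3
```

Emit:
{"method": "carry_out", "body": {"commands": [[1,[0,0,1],[0,0,0]],[1,[0,0,0.5],[0,0,0]],[1,[0,0,0],[0,0,0]]]}}

```text
time_s: 7.95
ee_pos: [0.5067, 0.118, 0.1474]
eef_rot: [3.141, -0.0, 1.666]
force: [-3.6, -0.7, 7.3]
grip_width: 0.0006
grip_force: 3.6
```

Emit:
{"method": "carry_out", "body": {"commands": [[1,[0,0,0.5],[0,0,0]],[1,[0,0,0.5],[0,0,0]],[1,[0,0,0],[0,0,0]]]}}

```text
time_s: 8.32
ee_pos: [0.5067, 0.118, 0.1464]
eef_rot: [3.141, -0.0, 1.666]
force: [-3.2, -0.7, 7.8]
grip_width: 0.0003
grip_force: 3.9
```

Emit:
{"method": "carry_out", "body": {"commands": [[1,[0,0,0.5],[0,0,0]],[1,[0,0,0],[0,0,0]]]}}

```text
time_s: 8.57
ee_pos: [0.5067, 0.118, 0.1459]
eef_rot: [3.141, -0.0, 1.666]
force: [-3.4, -1.2, 9.0]
grip_width: 0.0006
grip_force: 4.0
```

Emit:
{"method": "carry_out", "body": {"commands": [[1,[0,0,0.5],[0,0,0]],[1,[0,0,0],[0,0,0]]]}}

```text
time_s: 8.82
ee_pos: [0.5067, 0.118, 0.1455]
eef_rot: [3.141, -0.0, 1.666]
force: [-3.7, -1.2, 8.3]
grip_width: 0.0004
grip_force: 4.1
```

Emit:
{"method": "carry_out", "body": {"commands": [[1,[0,0,0.5],[0,0,0]],[1,[0,0,0.5],[0,0,0]],[1,[0,0,0],[0,0,0]]]}}

```text
time_s: 9.2
ee_pos: [0.5067, 0.1179, 0.1445]
eef_rot: [3.141, -0.0, 1.666]
force: [-3.7, -1.1, 9.4]
grip_width: 0.0005
grip_force: 4.3
```

Emit:
{"method": "carry_out", "body": {"commands": [[1,[0,0,0.5],[0,0,0]],[1,[0,0,0.4],[0,0,0]],[1,[0,0,0],[0,0,0]]]}}

```text
time_s: 9.57
ee_pos: [0.5067, 0.118, 0.1437]
eef_rot: [3.141, -0.0, 1.666]
force: [-4.3, -0.9, 9.4]
grip_width: 0.0006
grip_force: 4.6
```

Emit:
{"method": "carry_out", "body": {"commands": [[1,[0,0,0.5],[0,0,0]],[1,[0,0,0.4],[0,0,0]],[1,[0,0,0],[0,0,0]]]}}

```text
time_s: 9.95
ee_pos: [0.5067, 0.1179, 0.1432]
eef_rot: [3.141, -0.0, 1.666]
force: [-5.8, -0.0, 14.1]
grip_width: 0.0002
grip_force: 7.0
```

Emit:
{"method": "carry_out", "body": {"commands": [[1,[0,-0.3,0.05],[0,0,0]],[1,[0.5,0,0],[0,0,0]],[1,[0.5,0,0],[0,0,0]],[1,[0.5,0,0],[0,0,0]],[1,[0,0,0],[0,0,0]]]}}

```text
time_s: 10.58
ee_pos: [0.5068, 0.1184, 0.1432]
eef_rot: [3.14, 0.002, 1.666]
force: [-2.3, -8.5, 13.2]
grip_width: 0.0004
grip_force: 6.5
```

Emit:
{"method": "carry_out", "body": {"commands": [[1,[0.5,0,0],[0,0,0]],[1,[0.5,0,0],[0,0,0]],[1,[0,0,0],[0,0,0]]]}}

```text
time_s: 10.95
ee_pos: [0.5069, 0.1195, 0.1432]
eef_rot: [3.139, 0.002, 1.666]
force: [0.3, -7.5, 11.4]
grip_width: 0.0007
grip_force: 5.9
```

Emit:
{"method": "carry_out", "body": {"commands": [[1,[0.5,0,0],[0,0,0]],[1,[0.5,0,0],[0,0,0]],[1,[0.5,0,0],[0,0,0]],[1,[0,0,0],[0,0,0]]]}}

```text
time_s: 11.45
ee_pos: [0.5069, 0.121, 0.1432]
eef_rot: [3.139, 0.002, 1.666]
force: [0.0, -7.2, 10.8]
grip_width: 0.0007
grip_force: 5.6
```

Emit:
{"method": "carry_out", "body": {"commands": [[1,[0.4,0,0.2],[0,0,0]],[1,[0.5,0,0.1],[0,0,0]],[1,[0.5,0,0],[0,0,0]],[1,[0,0,0],[0,0,0]]]}}

```text
time_s: 11.95
ee_pos: [0.507, 0.1222, 0.1432]
eef_rot: [3.138, 0.002, 1.665]
force: [0.2, -9.4, 13.3]
grip_width: 0.0007
grip_force: 6.7
```

Emit:
{"method": "carry_out", "body": {"commands": [[1,[0.5,0,0],[0,0,0]],[1,[0.5,0,0],[0,0,0]],[1,[0.5,0,0],[0,0,0]],[1,[0,0,0],[0,0,0]]]}}

```text
time_s: 12.45
ee_pos: [0.5069, 0.1238, 0.1432]
eef_rot: [3.138, 0.002, 1.666]
force: [0.9, -8.4, 13.9]
grip_width: 0.0007
grip_force: 6.5
```

Emit:
{"method": "carry_out", "body": {"commands": [[1,[0.5,0,0.1],[0,0,0]],[1,[0.5,0,0],[0,0,0]],[1,[0.5,0,0],[0,0,0]],[1,[0.5,0,0],[0,0,0]],[1,[0,0,0],[0,0,0]]]}}

```text
time_s: 13.08
ee_pos: [0.5068, 0.1255, 0.1432]
eef_rot: [3.138, 0.002, 1.665]
force: [1.0, -10.9, 12.4]
grip_width: 0.0005
grip_force: 8.6
```

Emit:
{"method": "carry_out", "body": {"commands": [[1,[0.5,0,0],[0,0,0]],[1,[0.5,0,0],[0,0,0]],[1,[0.5,0,0],[0,0,0]],[1,[0.5,0,0],[0,0,0]],[1,[0,0,0],[0,0,0]]]}}

```text
time_s: 13.7
ee_pos: [0.5066, 0.1273, 0.1432]
eef_rot: [3.138, 0.003, 1.665]
force: [2.2, -12.9, 14.5]
grip_width: 0.0002
grip_force: 8.6
```

Emit:
{"method": "carry_out", "body": {"commands": [[1,[0.5,0,0],[0,0,0]],[1,[0.5,0,0],[0,0,0]],[1,[0.5,0,0],[0,0,0]],[1,[0,0,0],[0,0,0]]]}}

```text
time_s: 14.2
ee_pos: [0.5065, 0.1288, 0.1432]
eef_rot: [3.138, 0.003, 1.665]
force: [2.0, -12.5, 13.5]
grip_width: 0.0004
grip_force: 8.5
```

Emit:
{"method": "carry_out", "body": {"commands": [[1,[0.5,0,0],[0,0,0]],[1,[0.5,0,0],[0,0,0]],[1,[0.5,0,0],[0,0,0]],[1,[0,0,0],[0,0,0]]]}}

```text
time_s: 14.7
ee_pos: [0.5064, 0.1302, 0.1432]
eef_rot: [3.138, 0.003, 1.665]
force: [1.1, -13.5, 13.4]
grip_width: 0.0001
grip_force: 8.5
```

Emit:
{"method": "carry_out", "body": {"commands": [[1,[0.5,0,0],[0,0,0]],[1,[0.5,0,0],[0,0,0]],[1,[0,0,0],[0,0,0]]]}}

```text
time_s: 15.08
ee_pos: [0.5063, 0.1313, 0.1432]
eef_rot: [3.138, 0.003, 1.665]
force: [0.5, -11.9, 14.2]
grip_width: 0.0005
grip_force: 8.5
```

Emit:
{"method": "carry_out", "body": {"commands": [[1,[0.5,0,0],[0,0,0]],[1,[0.5,0,0],[0,0,0]],[1,[0.5,0,0],[0,0,0]],[1,[0,0,0],[0,0,0]]]}}

```text
time_s: 15.58
ee_pos: [0.5061, 0.1329, 0.1432]
eef_rot: [3.138, 0.003, 1.665]
force: [-0.0, -12.5, 14.1]
grip_width: 0.0002
grip_force: 8.6
```

Emit:
{"method": "carry_out", "body": {"commands": [[1,[0.5,0,0],[0,0,0]],[1,[0.5,0,0],[0,0,0]],[1,[0,0,0],[0,0,0]]]}}

```text
time_s: 15.95
ee_pos: [0.506, 0.1338, 0.1432]
eef_rot: [3.138, 0.003, 1.665]
force: [2.8, -13.2, 14.8]
grip_width: 0.0009
grip_force: 8.4
```

Emit:
{"method": "carry_out", "body": {"commands": [[1,[0.4,0,0],[0,0,0]],[1,[0.4,0,0],[0,0,0]],[1,[0,0,0],[0,0,0]]]}}

```text
time_s: 16.32
ee_pos: [0.506, 0.1346, 0.1432]
eef_rot: [3.138, 0.003, 1.665]
force: [1.1, -12.1, 13.7]
grip_width: 0.0006
grip_force: 8.6
```

Emit:
{"method": "carry_out", "body": {"commands": [[1,[0.4,0,0],[0,0,0]],[1,[0.4,0,0],[0,0,0]],[1,[0,0,0],[0,0,0]]]}}

```text
time_s: 16.7
ee_pos: [0.5059, 0.1353, 0.1432]
eef_rot: [3.138, 0.003, 1.665]
force: [1.5, -13.1, 12.8]
grip_width: 0.0004
grip_force: 8.5
```

Emit:
{"method": "carry_out", "body": {"commands": [[1,[0.4,0,0],[0,0,0]],[1,[0.3,0,0],[0,0,0]],[1,[0,0,0],[0,0,0]]]}}

```text
time_s: 17.08
ee_pos: [0.5058, 0.1361, 0.1432]
eef_rot: [3.138, 0.003, 1.665]
force: [1.7, -12.6, 13.6]
grip_width: 0.0005
grip_force: 8.6
```

Emit:
{"method": "carry_out", "body": {"commands": [[1,[0.4,0,0],[0,0,0]],[1,[0.3,0,0],[0,0,0]],[1,[0,0,0],[0,0,0]]]}}

```text
time_s: 17.45
ee_pos: [0.5058, 0.1365, 0.1432]
eef_rot: [3.138, 0.003, 1.665]
force: [1.2, -14.6, 13.9]
grip_width: 0.0003
grip_force: 10.0
```

Emit:
{"method": "carry_out", "body": {"commands": [[1,[0.3,0,0],[0,0,0]],[1,[0.3,0,0],[0,0,0]],[1,[0,0,0],[0,0,0]],[1,[0,0,0],[0,0,0]]]}}

```text
time_s: 17.95
ee_pos: [0.5058, 0.1366, 0.1432]
eef_rot: [3.138, 0.004, 1.665]
force: [1.5, -18.3, 15.3]
grip_width: 0.0004
grip_force: 11.5
```

Emit:
{"method": "carry_out", "body": {"commands": [[1,[-1,0,0],[0,0,0]],[1,[-1,0,0],[0,0,0]],[1,[-1,0,-0.2],[0,0,0]],[1,[-1,0,-0.3],[0,0,0]],[1,[-0.5,0,-0.5],[0,0,0]],[1,[0,0,-0.5],[0,0,0]],[1,[0,0,-1],[0,0,0]],[1,[0,0,-1],[0,0,0]],[1,[0,0,0],[0,0,0]]]}}

```text
time_s: 19.08
ee_pos: [0.5046, 0.1342, 0.145]
eef_rot: [-3.141, 0.0, 1.666]
force: [-0.5, -0.7, 1.4]
grip_width: 0.0007
grip_force: 0.7
```

Emit:
{"method": "carry_out", "body": {"commands": [[1,[-1,0,-1],[0,0,0]],[1,[0,0,-4],[0,0,0]],[1,[0,0,-15],[0,0,0]],[1,[0,0,-40],[0,0,0]],[1,[0,0,-50],[0,0,0]],[1,[0,0,-50],[0,0,0]],[1,[0,0,0],[0,0,0]]]}}

```text
time_s: 19.95
ee_pos: [0.5057, 0.1335, 0.3099]
eef_rot: [3.134, -0.001, 1.666]
force: [-0.3, 0.1, -0.0]
grip_width: 0.0006
grip_force: 0.0
```

Run:
```python
from h import *
c=look('wrist'); print(ctrl.get_obs()['force'],ctrl.get_obs()['ee_pos'])
d=look('scene'); u=proj(d,[.505,.13,.15])[0].astype(int)
w=cv2.resize(c['img'][90:230,245:400],(400,360)); s=cv2.resize(d['img'][u[1]-30:u[1]+30,u[0]-33:u[0]+34],(400,360),interpolation=cv2.INTER_CUBIC)
cv2.imwrite('pics/end.png',np.hstack([w,s]))
```

```text
[ 0.40119088 -0.2462916  -0.42220082] [0.50510064 0.13339825 0.30727421]
```

View pics/end.png

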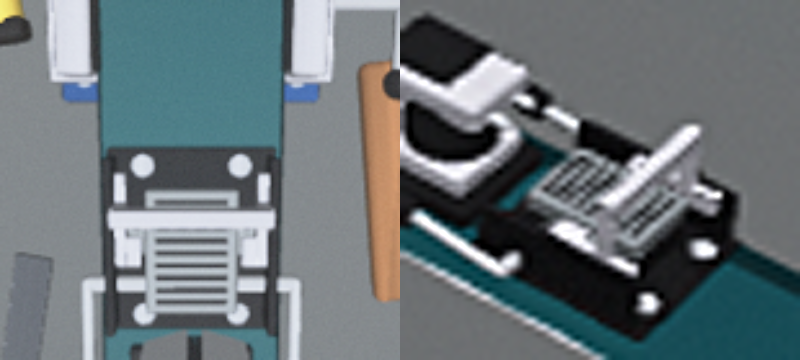

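The pictures show the crossbar moved forward to about (190,218), the pad low in its housing, and the brake arms swung up and in. The brake is locked.

```bash
python3 -c "
from station import ctrl
print(ctrl.hand_in())"
```

```text
the job is handed in; nothing more can be done
None
```

The brake is stowed and the job is handed in: I pressed the pad to its seat at about 14 N, slid the lock frame forward to its end stop, and it held the pad down when I let go.

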